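# Level the pantry shelf riser

### The arm

A 6-joint arm with a two-finger parallel gripper is mounted at the origin on the work surface. World frame = base frame: x ahead of the robot, y to its left, z up, the work surface at z = 0. Lengths are in mm, angles in rad, forces in N, time in s.
With the tool pointing down it reaches from about 350 to 775 mm from the base axis. Payload 5.5 kg.
Tool frame: the origin (TCP) lies midway between the tips of the shut fingers; the grasp point (between the pads) lies 19 mm behind it; z points along the fingers, y is the direction in which the jaws open and shut (so a half turn about z gives the same grasp; the last joint's range is limited). The gripper opens to 85 mm and grips with 20 to 120 N. Pads are 22 mm wide; open, the fingers measure 114 mm over their backs; the gripper's body (76 mm by 85 mm) begins 54 mm behind the grasp point. The pads swing forward as they close: fully open they stand 13 mm farther back than shut.
Start: joints at [-1.43, 0.313, 0.046, 1.304, 0, 1.431], TCP at [159.341, -552.524, 231.323] pointing down, gripper open.
Joint ranges: [-2.76, 2.76], [-0.86, 1.69], [-1.03, 1.26], [-2.2, 2.34], [-1.47, 1.5], [-3.14, 3.14]. Speed limits (rad/s): [2.57, 2.57, 3.14, 3.14, 3.14, 3.14].

### API

Orientations are given as a unit quaternion [w, x, y, z].
In Python, from workcell import ctrl gives the robot as it stands.
- The arm moves only by the tool play_rows, never from a script. Its argument "motion" is a list that holds one entry, the list of rows, each a list of 7 numbers: the turn, a rotation vector about the tool's x, y, z in rad, then the shift along the tool's x, y, z in m, then the opening, from 0 (shut) to 1 (fully open). A call has 1 to 20 rows; each row shifts and turns the commanded pose from where the row before left it, along the tool's axes as they then stand; what a row does not reach is not made up. A row lasts 1/12 s, in which the tool goes at most 41.7 mm and 7.16 degrees, less where a joint would pass 70% of its speed; a pose out of reach is approached as far as the arm can. A call with a gripper value outside its range is refused whole. The fingers move at their own pace and stop on an object; "newtons" is the grip in N (left out, the last holds). Time passes only in rows, so rows that do not move let the fingers close. It gives the time, the measured TCP pose, the force and the opening at its end, in the units of the state.
- ctrl.observe(): the state, without advancing time (a new reading comes with each control period).
- ctrl.camera(name): name is "scene" or "side" or "wrist"; returns a dict with "img" (384x512x3 uint8, blue, green, red), "depth" (384x512 float32, mm along the optical axis (not along the pixel's ray), 0 where there is no reading), "fx", "fy", "cx", "cy" (pixels), "R" (3x3) and "t" (3): a world point X has camera coordinates R X + t. Camera axes: x right, y down, z forward; pixel columns grow to the right and rows downward; lengths in mm; the calibration is good to about 2 mm. A picture is of the moment at which its call begins.
- ctrl.hand_in(): hands the job in, once; it reports no verdict.
The state is a dict: "time_s": time; "q": joint angles; "qd": joint speeds; "joint_torque": joint torques, N m; "tcp_pos": TCP position; "tool_rot": TCP orientation; "contact_force": force on the tool from outside, world axes, zero at the start; "wrist_torque": the same for the moment, N m; "width": opening from 0.0 (shut) to 1.0 (fully open).
Only numpy, scipy, OpenCV 4.12 (cv2) and the standard library are available. Lean on these libraries where they do the work, as an engineer would, in place of code of your own. Each camera call takes 0.05 s, during which the arm holds its last target. There are 200 camera calls.

### The job

Stand the spirit level on its long edge in the slot between the two wooden strips on the little shelf, about midway along it, and let go; the shelf hangs low at the end with the winged screw foot. Then turn the foot's wing knob clockwise until the bubble comes to rest between the two lines. Finally press down on top of the level with the fingers, with a moderate push of about 10 N, and finish while still pressing, with the level seated in the slot and the bubble between the lines; leave the jar, the planter and the food container alone.

Things in the scene. Friction and masses are not known exactly. Their poses are not given: they have to be found in the camera images.
- level: Spirit level: aluminium bar with black end caps, 24 mm wide (x), 160 mm long (y), 44 mm high (z), about 0.36 kg, starting upright on the counter on its 24 mm wide underside. Origin: centre of the underside. A vial window 78 mm long lies flush in the middle of the top, with black lines across it 12 mm either side of the middle. Either end may go either way in the slot.
- bubble (a joint): White bubble in the level's vial, 14 mm long; value = its centre's offset in m from the middle of the vial, positive towards the level's own +y end, stops at +-0.031. It drifts to the HIGHER end, 0.6 m per rad of slope, and takes about 1.5 s to settle. Wholly between the lines when within +-0.004.
- slot (a point): Middle of the slot floor (the shelf board's top face, about 0.072 m above the counter). Slot runs along point y, +y points to the screw foot, z is the board's normal. It is 30 mm wide (3 mm to spare each side of the level), open at both ends, between two wooden strips 110 mm long, 14 mm wide, 15 mm high; the level sticks out 25 mm past each strip end and 29 mm above.
- shelf: Wooden shelf board, 120 (x) by 260 (y) by 14 mm, on a black steel frame. Origin: on its pivot at the end away from the screw foot, 125 mm from the slot's middle in -y, 13 mm below the top face. It only tilts about its x; the +y (foot) end starts low by 0.014 to 0.042 rad. It stays where the foot sets it, also under a push of 25 N.
- foot_grip (a point): Grip point of the black wing knob on top of the screw foot, on its upright axis, 190 mm from the slot's middle towards slot +y, 0.126 m above the counter. Wing: a bar 56 mm long (point x, turns with it), 13 mm thick (point y), 28 mm high, its top 12 mm above this point and its lower edge 16 mm below. The axis does not tilt or shift.
- foot (a joint): Turn of the wing knob in rad, 0 at the start, growing clockwise seen from above, range -0.8 to 3.6. Clockwise raises the foot end of the shelf, 0.0175 rad of slope per rad (the bubble shifts 10.5 mm per rad towards the foot end). Level is reached between 0.8 and 2.4 rad. It stays where it is left; friction about 0.12 N m.
- jar: Bystander: clear storage jar with wooden lid, 88 mm across, 100 mm high. Origin: centre of the underside.
- planter: Bystander: white and grey plant pot, 90 mm across, 80 mm high with leaves to 120 mm. Origin: centre of the underside.
- container: Bystander: clear food container with wooden lid, 86 x 116 x 57 mm. Origin: centre of the underside.
Things that resemble listed ones, but are neither listed nor needed, are in the scene too. Of the things that look like the level, the largest one is meant.

How it is judged (in metres and radians):
On the way, in this order (a step that is already met when the one before it is completed fails the run):
1. the level stands seated in the slot, about midway along, and is let go (z of level in the frame of slot between -0.004 and 0.004 m and x of level in the frame of slot between -0.006 and 0.006 m and y of level in the frame of slot between -0.025 and 0.025 m and angle between the y axis of level and the y axis of slot, either way round below 0.1 rad and angle between the z axis of level and the z axis of slot, either way round below 0.1 rad and contact force between level and the fingers below 0.2 N), for 0.3 s.
2. the wing knob is turned until the shelf is level and the bubble rests between the lines (z of level in the frame of slot between -0.004 and 0.004 m and x of level in the frame of slot between -0.006 and 0.006 m and y of level in the frame of slot between -0.025 and 0.025 m and angle between the y axis of level and the y axis of slot, either way round below 0.1 rad and angle between the z axis of level and the z axis of slot, either way round below 0.1 rad and value of joint bubble between -0.004 and 0.004 m and angle between slot's own z axis and vertical below 0.0085 rad and value of joint foot above 0.3 rad and velocity of joint bubble between -0.004 and 0.004 m/s), for 0.5 s.
At the end, for the whole second after the job is handed in: Level in the slot (underside within 4 mm of its floor, 6 mm across, 25 mm along, 0.1 rad), bubble within 4 mm of the middle, shelf within 0.0085 rad of level, and the robot still pushing: over 3 N on the level, which bears on the shelf with 7 to 45 N (own weight 3.5 N) (z of level in the frame of slot between -0.004 and 0.004 m and x of level in the frame of slot between -0.006 and 0.006 m and y of level in the frame of slot between -0.025 and 0.025 m and angle between the y axis of level and the y axis of slot, either way round below 0.1 rad and angle between the z axis of level and the z axis of slot, either way round below 0.1 rad and value of joint bubble between -0.004 and 0.004 m and angle between slot's own z axis and vertical below 0.0085 rad and contact force between level and shelf between 7 and 45 N and (contact force between level and the fingers above 3 N or contact force between level and the arm above 3 N)); the arm keeps its last pose, push and grip.
It fails at once if the jar is knocked away or over (distance of jar from where it was at the start of the episode above 0.03 m or angle between jar's own z axis and vertical above 0.35 rad).
It fails at once if the planter is knocked away or over (distance of planter from where it was at the start of the episode above 0.03 m or angle between planter's own z axis and vertical above 0.35 rad).
It fails at once if the food container is knocked away or over (distance of container from where it was at the start of the episode above 0.03 m or angle between container's own z axis and vertical above 0.35 rad).
It fails at once if the level is pressed onto the shelf with more than 60 N (contact force between level and shelf above 60 N).
It also fails if it takes over 72 s, if anything falls off the work surface, if the arm or the gripper's body presses on something with over 40 N, if the wrist force passes 120 N, or if a joint passes its speed limit or range.

## Working session

There is one attempt and no reset: what is moved stays moved. The work goes in short steps, Python scripts to look and compute and a tool call to move; the robot and the scene stay as the last step left them, time stands still between calls to the robot, and variables do not carry over. Pictures are saved under pics/ and viewed, about 8 in all and at most 12, crops included, and the job is handed in when it is done.

Besides the shell and the picture viewer there is one more tool, called after ">>>" by a JSON object that holds its "name" and its "arguments", one argument or row to a line. play_rows: Moves the arm, as the interface text tells. Its arguments: {"type":"object","properties":{"motion":{"type":"array"},"newtons":{"type":"number"}},"required":["motion"]}

```bash
ls; mkdir -p pics
python3 - <<'E'
from workcell import ctrl
import cv2,numpy as np
for n in("scene","side"):
    c=ctrl.camera(n); cv2.imwrite(f"pics/{n}0.png",c["img"]); np.savez(f"{n}0.npz",**c)
    print(n,c["fx"],c["cx"],c["cy"],(-c["R"].T@c["t"]).round(),c["R"].round(2).tolist())
print(ctrl.observe())
E
```

```text
pics
scene 347.2008719151589 257.09806316035423 192.39301734911592 [ 851. -349.  816.] [[0.75, 0.66, -0.01], [0.56, -0.64, -0.53], [-0.36, 0.39, -0.85]]
side 466.35978193776856 257.9738599469477 187.60587432433192 [ 31. 681. 838.] [[-0.81, -0.58, 0.01], [-0.38, 0.52, -0.77], [0.44, -0.63, -0.64]]
{'time_s': 0.1, 'q': array([-1.42962384e+00,  3.13952456e-01,  4.51063628e-02,  1.30357304e+00,
        1.61041126e-05,  1.43119269e+00]), 'qd': array([-5.70130292e-05, -1.25311474e-03,  1.12985859e-03,  4.16649953e-04,
        1.33308196e-03, -6.78370412e-04]), 'joint_torque': array([ 3.63003244e-03, -4.81726277e+01,  2.99243456e+01,  1.27782192e-02,
       -6.46297258e-05, -9.83744286e-08]), 'tcp_pos': array([ 159.26483457, -552.04944504,  230.48820336]), 'tool_rot': array([-8.11410245e-04,  9.90161445e-01,  1.39927319e-01,  7.41556339e-06]), 'contact_force': array([0.2125748 , 0.38664633, 0.7111532 ]), 'wrist_torque': array([-0.01684827,  0.00015704, -0.00865406]), 'width': 1.00213415458119}
```

View pics/scene0.png

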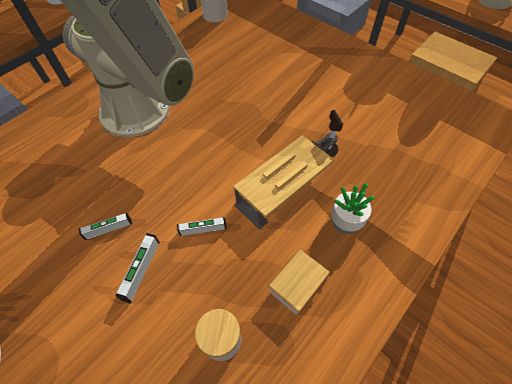

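View pics/side0.png

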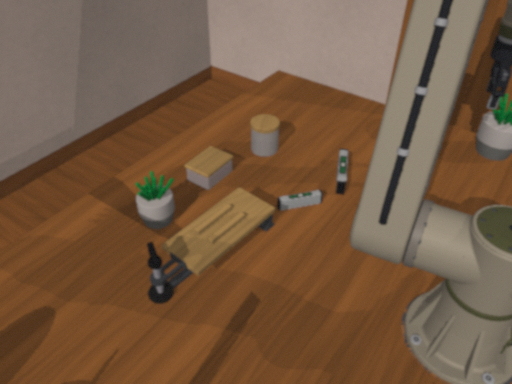

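The scene view shows three bars that look like levels, at (105,226), (202,227) and (138,267). The longest is at (138,267). The shelf is at (283,180), with the foot wing at (335,120). I'll measure all of these and confirm the level in a crop.

```bash
cat > h.py <<'E'
import numpy as np,cv2
def pts(c):
    v,u=np.mgrid[0:384,0:512]; d=c["depth"].astype(float)
    P=np.stack([(u-c["cx"])/c["fx"]*d,(v-c["cy"])/c["fy"]*d,d],-1)
    W=(P-c["t"])@c["R"]; W[d==0]=np.nan; return W
def ray(c,u,v,z):
    o=-c["R"].T@c["t"]; r=c["R"].T@np.array([(u-c["cx"])/c["fx"],(v-c["cy"])/c["fy"],1]); return o+r*(z-o[2])/r[2]
def rect(P):
    (x,y),(w,h),a=cv2.minAreaRect(P[:,:2].astype(np.float32))
    if w<h: w,h,a=h,w,a+90
    return np.round([x,y,w,h,a],1)
def blobs(m,W,n=20):
    k,l,s,ce=cv2.connectedComponentsWithStats(m.astype(np.uint8))
    for i in range(1,k):
        if s[i,4]>=n:
            P=W[l==i]; print(ce[i].round(),s[i,4],"rect",rect(P),"z",np.percentile(P[:,2],[5,50,95]).round(1))
E
python3 - <<'E'
from h import *
for n in("scene","side"):
    c=np.load(n+"0.npz"); c={k:c[k] for k in c}; W=pts(c); z=W[...,2]
    ok=(W[...,0]>150)&(W[...,0]<900)&(abs(W[...,1])<600)
    print(n,"z 30-55"); blobs(ok&(z>30)&(z<55),W)
    print("z>52<76 shelf"); blobs(ok&(z>56)&(z<78),W)
    print("strips 79-95"); blobs(ok&(z>79)&(z<95),W,10)
    print("wing 112-160"); blobs(ok&(z>110)&(z<160),W,10)
i=cv2.imread("pics/scene0.png"); s=cv2.imread("pics/side0.png")
cv2.imwrite("pics/c1.png",np.hstack([cv2.resize(i[195:315,65:245],(450,300),interpolation=2),cv2.resize(i[95:235,220:365],(310,300),interpolation=2)]))
E
```

```text
scene z 30-55
[238. 197.] 32 rect [500.3 -35.8  17.4   9.6  42.2] z [31.8 42.2 54.1]
[345. 225.] 158 rect [752.5  84.8  87.9  37.9  14.8] z [32.1 44.2 53.9]
[103. 224.] 341 rect [ 291.7 -312.5  120.4   21.3   63.2] z [30.8 33.5 35.8]
[201. 224.] 321 rect [ 478.8 -151.9  121.5   21.    51.9] z [31.1 33.3 35.8]
[262. 219.] 29 rect [589.4 -41.9  18.5   8.1  54.5] z [30.9 39.6 50.4]
[136. 267.] 840 rect [ 445.5 -326.4  159.5   25.3  115. ] z [33.3 43.7 46.1]
[285. 300.] 77 rect [ 754.3 -164.    84.1    4.7    0.8] z [31.1 51.4 54.8]
[230. 351.] 64 rect [ 734.8 -315.9   71.6   20.4   79.6] z [31.1 44.1 51.9]
z>52<76 shelf
[284. 175.] 3561 rect [557.  126.  340.9 121.9  84.5] z [62.8 70.2 75.2]
[347. 220.] 188 rect [752.2  85.6  88.5  39.1  14.4] z [57.2 68.  77.5]
[299. 279.] 1197 rect [ 753.9 -108.5  113.8   83.8   90.1] z [56.1 57.  58.9]
[228. 353.] 37 rect [ 738.2 -322.9   54.2    9.9   70. ] z [57.  64.4 69.7]
strips 79-95
[333. 132.] 14 rect [573.8 274.   12.4   6.5  29. ] z [79.8 84.1 89.2]
[279. 165.] 210 rect [532.6  91.4 110.   15.4  84.2] z [80.4 84.4 87.3]
[291. 175.] 216 rect
[... 2500 characters left out ...]
 84.2] z [79.8 84.3 87.2]
[226. 226.] 259 rect [528.4  95.3 110.4  16.5  85.1] z [79.9 84.4 87.6]
[155. 270.] 17 rect [566.  284.5  12.    3.6  43.2] z [79.6 82.7 86.7]
wing 112-160
[153. 180.] 76 rect [749.6 102.4  64.6  11.8 142.9] z [110.9 118.1 125.4]
[161. 184.] 70 rect [723.3 102.1  54.6  14.5 137.2] z [111.1 118.7 125.1]
[146. 179.] 28 rect [763.2 109.3  12.    9.2   8.7] z [111.3 117.8 125.1]
[170. 181.] 30 rect [714.2  80.5  15.7   9.1  37.5] z [110.4 117.8 125.2]
[143. 187.] 75 rect [746.5 135.4  52.6  14.2 179. ] z [111.5 119.2 124.3]
[140. 193.] 26 rect [738.5 156.5  13.4   9.  111.1] z [111.4 119.6 125.5]
[153. 256.] 217 rect [567.8 281.6  55.2  25.9 165.3] z [110.8 135.7 138.9]
```

View pics/c1.png

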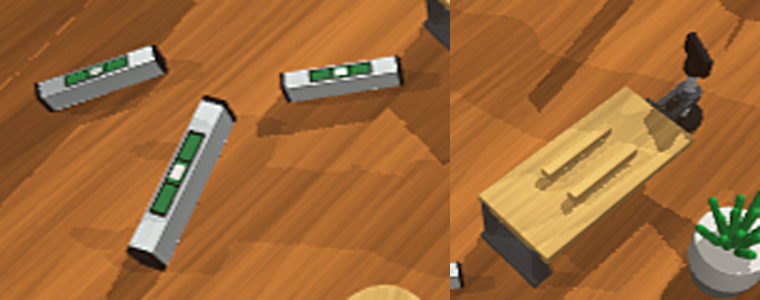

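The crop confirms the largest bar, at scene (136,267). It measures 160×25×44 mm, while the other two are about 121×21×34 mm, so this one is the level. I'll turn first and then shift to hover above it.

>>> {"name": "play_rows", "arguments": {
  "motion": [
    [[0,0,-0.1233,0,0,0,1],[0,0,-0.1233,0,0,0,1],[0,0,-0.1233,0,0,0,1],[0,0,-0.1233,0,0,0,1],[0,0,-0.1233,0,0,0,1],[0,0,-0.1233,0,0,0,1],[0,0,-0.1233,0,0,0,1],[0,0,-0.1233,0,0,0,1],[0,0,-0.1233,0,0,0,1],[0,0,-0.1233,0,0,0,1],[0,0,-0.1233,0,0,0,1],[0,0,-0.1233,0,0,0,1],[0,0,-0.1233,0,0,0,1],[0,0,-0.1233,0,0,0,1]]
  ]
}}

```text
time_s: 1.27
tcp_pos: [159.3, -552.2, 230.8]
tool_rot: [-0.0, 0.535, 0.845, 0.0]
contact_force: [0.7, 0.8, 0.6]
width: 1.003
```

>>> {"name": "play_rows", "arguments": {
  "motion": [
    [[0,0,0,0.0078,0.0322,0,1],[0,0,0,0.0078,0.0322,0,1],[0,0,0,0.0078,0.0322,0,1],[0,0,0,0.0078,0.0322,0,1],[0,0,0,0.0078,0.0322,0,1],[0,0,0,0.0078,0.0322,0,1],[0,0,0,0.0078,0.0322,0,1],[0,0,0,0.0078,0.0322,0,1],[0,0,0,0.0078,0.0322,0,1],[0,0,0,0.0078,0.0322,0,1],[0,0,0,0.0078,0.0322,0,1],[0,0,0,0,0,0,1],[0,0,0,0,0,0,1],[0,0,0,0,0,0,1]]
  ]
}}

```text
time_s: 2.43
tcp_pos: [443.8, -325.0, 230.9]
tool_rot: [-0.001, 0.537, 0.844, -0.0]
contact_force: [0.0, 0.2, -0.3]
width: 1.0
```

```bash
cat >> h.py <<'E'
from workcell import ctrl
from scipy.spatial.transform import Rotation as Ro
def go(x,y,z,deg):
    s=ctrl.observe(); w,a,b,c=s["tool_rot"]; R=Ro.from_quat([a,b,c,w]).as_matrix(); p=s["tcp_pos"]
    f=np.radians(deg); X=np.array([np.cos(f),np.sin(f),0]); T=np.stack([X,[X[1],-X[0],0],[0,0,-1]],1)
    print("at",p.round(1),"yaw",np.degrees(np.arctan2(R[1,0],R[0,0])).round(2),"t",round(s["time_s"],2),"turn",Ro.from_matrix(R.T@T).as_rotvec().round(4),"then shift",(T.T@(np.array([x,y,z])-p)).round(1))
E
python3 - <<'E'
from h import *
c=ctrl.camera("wrist"); cv2.imwrite("pics/w1.png",c["img"]); W=pts(c)
print("cam",(-c["R"].T@c["t"]).round()); z=W[...,2]
blobs((z>38)&(z<50),W,200)
blobs((z>28)&(z<38),W,200)
go(444,-324,231,115)
E
```

```text
cam [ 414. -259.  374.]
[251. 170.] 2567 rect [ 442.6 -325.4  159.3   24.   115.1] z [43.1 44.5 46. ]
[417. 233.] 383 rect [ 674.1 -303.7   79.7   30.8   80.2] z [38.6 43.8 49.1]
[347.  45.] 2057 rect [ 476.1 -150.2  122.1   18.4   50.9] z [32.4 33.9 35.4]
[139. 108.] 1794 rect [ 289.3 -311.8  121.6   18.6   63.4] z [31.9 34.  35.3]
[414. 229.] 300 rect [ 675.2 -302.6   80.4   31.3   77.5] z [28.5 33.  37.5]
at [ 443.4 -325.5  231. ] yaw 114.96 t 2.48 turn [-0.0006 -0.0005 -0.0007] then shift [1.1 1.1 0. ]
```

View pics/w1.png

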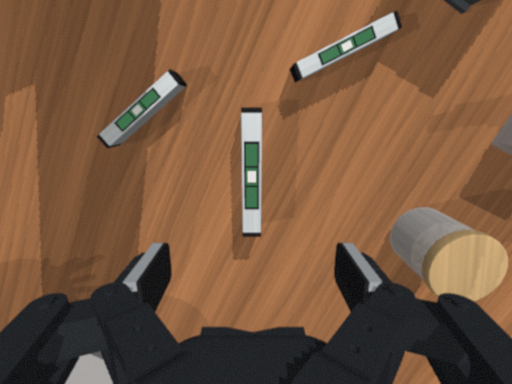

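The wrist view has the level centred at (251,170), at world (442.6,-325.4) and yaw 115.1°. That is under the TCP to within 1 mm, so I'll descend and grip.

>>> {"name": "play_rows", "arguments": {
  "motion": [
    [[0,0,0,0,0,0.035,0.6],[0,0,0,0,0,0.035,0.6],[0,0,0,0,0,0.035,0.6],[0,0,0,0,0,0.035,0.6],[0,0,0,0,0,0.035,0.6],[0,0,0,0,0,0.02,0.6],[0,0,0,0,0,0.013,0.5],[0,0,0,0,0,0,0.2],[0,0,0,0,0,0,0],[0,0,0,0,0,0,0],[0,0,0,0,0,0,0],[0,0,0,0,0,0,0],[0,0,0,0,0,0,0],[0,0,0,0,0,0,0],[0,0,0,0,0,0,0],[0,0,0,0,0,0,0]]
  ],
  "newtons": 60
}}

```text
time_s: 3.82
tcp_pos: [444.2, -325.1, 23.5]
tool_rot: [0.0, 0.537, 0.843, -0.0]
contact_force: [-0.7, 0.3, -3.0]
width: 0.258
```

>>> {"name": "play_rows", "arguments": {
  "motion": [
    [[0,0,0,0,0,-0.01,0],[0,0,0,0,0,-0.02,0],[0,0,0,0,0,-0.035,0],[0,0,0,0,0,-0.035,0],[0,0,0,0,0,-0.035,0],[0,0,0,0,0,-0.035,0],[0,0,0,0,0,-0.02,0],[0,0,0,0,0,0,0],[0,0,0,0,0,0,0]]
  ]
}}

```text
time_s: 4.57
tcp_pos: [444.7, -325.6, 214.8]
tool_rot: [0.002, 0.537, 0.843, -0.0]
contact_force: [0.5, 0.6, -4.7]
width: 0.269
```

Run:
```python
from h import *
print(ctrl.observe()["width"],ctrl.observe()["contact_force"])
go(552.4,91.1,210,84.4)
c=ctrl.camera("wrist"); cv2.imwrite("pics/w2.png",c["img"]); W=pts(c);z=W[...,2]
zt=ctrl.observe()["tcp_pos"][2]
m=(z>zt+10)&(z<zt+35); blobs(m,W,150)
```

```text
0.2688833737027681 [ 0.52913515  0.64719747 -4.73218462]
at [ 444.7 -325.6  214.8] yaw 115.0 t 4.57 turn [0.002  0.0029 0.5341] then shift [425.2  66.5   4.8]
[252. 212.] 13150 rect [ 438.4 -305.2  117.6   49.4  104.5] z [235.3 237.1 239.2]
```

>>> {"name": "play_rows", "arguments": {
  "motion": [
    [[0,0,0.1068,0,0,0,0],[0,0,0.1068,0,0,0,0],[0,0,0.1068,0,0,0,0],[0,0,0.1068,0,0,0,0],[0,0,0.1068,0,0,0,0],[0,0,0,0.02,0.003,0,0],[0,0,0,0.035,0.0055,0,0],[0,0,0,0.035,0.0055,0,0],[0,0,0,0.035,0.0055,0,0],[0,0,0,0.035,0.0055,0,0],[0,0,0,0.035,0.0055,0,0],[0,0,0,0.035,0.0055,0,0],[0,0,0,0.035,0.0055,0,0],[0,0,0,0.035,0.0055,0,0],[0,0,0,0.035,0.0055,0,0],[0,0,0,0.035,0.0055,0,0],[0,0,0,0.035,0.0055,0,0],[0,0,0,0.02,0.003,0,0]]
  ]
}}

```text
time_s: 6.12
tcp_pos: [550.6, 94.8, 210.3]
tool_rot: [-0.002, 0.74, 0.673, -0.001]
contact_force: [0.7, -0.1, -4.3]
width: 0.264
```

>>> {"name": "play_rows", "arguments": {
  "motion": [
    [[0,0,0,0,0,0.005,0],[0,0,0,0,0,0,0],[0,0,0,0,0,0,0],[0,0,0,0,0,0,0]]
  ]
}}

```text
time_s: 6.45
tcp_pos: [550.9, 90.3, 207.0]
tool_rot: [-0.001, 0.741, 0.671, -0.001]
contact_force: [0.9, -0.6, -3.3]
width: 0.265
```

Run:
```python
from h import *
go(552.4,91.1,210,84.4)
for n in("scene","side","wrist"):
    c=ctrl.camera(n); W=pts(c); z=W[...,2]; print(n)
    if n=="wrist": cv2.imwrite("pics/w3.png",c["img"])
    ok=(abs(W[...,0]-552)<60)&(abs(W[...,1]-91)<75)
    print("strips");blobs(ok&(z>79)&(z<95),W,25)
    ok=(abs(W[...,0]-552)<45)&(abs(W[...,1]-91)<110)
    print("level top");blobs(ok&(z>222)&(z<240),W,60)
    # wing top
    ok=np.hypot(W[...,0]-570,W[...,1]-280)<60
    print("wing");blobs(ok&(z>133)&(z<142),W,15)
    # board plane
    d=np.array([np.cos(np.radians(84.4)),np.sin(np.radians(84.4))]); s=(W[...,:2]-[552.4,91.1])
    a=s@d; b=s@np.array([d[1],-d[0]])
    m=(abs(a)<115)&(abs(b)<57)&(abs(b)>36)&(z>60)&(z<78)
    if m.sum()>50: print("board",m.sum(),np.polyfit(a[m],z[m],1))
```

```text
at [550.9  90.3 207. ] yaw 84.33 t 6.45 turn [-0.0026  0.0008 -0.0013] then shift [ 0.9  1.5 -3. ]
scene
strips
[279. 165.] 208 rect [531.8  91.2 109.5  15.1  84.5] z [80.7 84.5 87.8]
[291. 175.] 216 rect [576.1  87.4 111.1  15.1  83.8] z [80.6 84.5 87.7]
level top
[279. 139.] 453 rect [545.3  55.3  91.5  49.4  73.9] z [223.7 228.7 235.2]
wing
[337. 118.] 83 rect [572.4 276.6  55.1  12.2 149.6] z [133.7 136.7 138.7]
board 1002 [-3.89910344e-02  6.97231916e+01]
side
strips
[213. 217.] 248 rect [572.1  91.1 111.7  17.6  83.3] z [79.7 84.  87.4]
[226. 226.] 259 rect [528.2  95.  109.   17.1  84.5] z [80.1 84.1 87.4]
level top
[206. 180.] 466 rect [549.  121.4 101.8  51.   94.9] z [223.4 228.8 236.4]
wing
[152. 252.] 140 rect [568.6 281.   56.4  12.7 148.9] z [134.2 137.2 139.5]
board 1238 [-3.65333741e-02  6.99833463e+01]
wrist
strips
[224. 182.] 317 rect [524.4  99.1  99.2   3.5  84.5] z [83.1 85.3 87.3]
[280. 183.] 246 rect [579.1  93.4  99.7   2.6  84.3] z [82.6 85.1 87.3]
level top
[252. 211.] 12878 rect [556.2 111.1 117.4  49.3  73.8] z [228.8 230.4 232.2]
wing
board 7319 [-3.68538555e-02  7.07859492e+01]
```

View pics/w3.png

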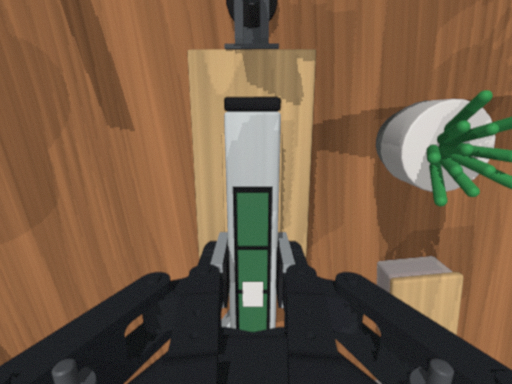

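Run:
```python
from h import *
c=ctrl.camera("wrist"); W=pts(c); z=W[...,2]; v=np.mgrid[0:384,0:512][0]
m=(z>222)&(z<240)&(v<225); blobs(m,W,100)
d=np.array([np.cos(np.radians(84.4)),np.sin(np.radians(84.4))]);n=np.array([d[1],-d[0]])
P=W[m]; a=(P[:,:2]-[552.4,91.1])@d; b=(P[:,:2]-[552.4,91.1])@n
print("far end",np.percentile(a,99.8)); 
for k in range(-5,80,15):
    q=b[(a>k)&(a<k+15)]
    if len(q)>50: print(k,np.percentile(q,[1,99]).round(1),q.mean().round(2))
print("slope",np.polyfit(a,P[:,2],1))
m=(z>81)&(z<90); s=W[m][:,:2]-[552.4,91.1]; b=s@n;a=s@d; k=(abs(b)<40)&(abs(a)<60)
b=b[k];a=a[k];print("strips",np.percentile(b,[1,99]),a.min(),np.percentile(a,99.5))
go(552.4,91.1,210,84.4)
```

```text
[252. 159.] 6958 rect [556.7 141.2  56.8  24.1  84.5] z [229.1 230.4 231.5]
far end 78.65976878943094
10 [-12.5  10.9] -0.74
25 [-12.2  11.2] -0.53
40 [-12.2  11.1] -0.59
55 [-12.3  11.1] -0.59
70 [-12.2  10.9] -0.61
slope [-1.49230226e-02  2.31143701e+02]
strips [-30.37220431  27.60052093] -44.81813333083868 54.02124639565544
at [551.8  90.4 208.4] yaw 84.3 t 6.65 turn [ 0.0002  0.0001 -0.0017] then shift [ 0.8  0.5 -1.6]
```

>>> {"name": "play_rows", "arguments": {
  "motion": [
    [[0,-0.011,0,0,-0.0004,0.012,0],[0,-0.011,0,0,-0.0004,0.02,0],[0,0,0,0,0,0.02,0],[0,0,0,0,0,0.02,0],[0,0,0,0,0,0.015,0],[0,0,0,0,0,0.008,0],[0,0,0,0,0,0,0],[0,0,0,0,0,0,0],[0,0,0,0,0,0,0]]
  ]
}}

```text
time_s: 7.4
tcp_pos: [551.8, 89.7, 114.6]
tool_rot: [0.008, 0.741, 0.672, -0.007]
contact_force: [0.8, -0.5, -2.7]
width: 0.265
```

```bash
cat > chk.py <<'E'
from h import *
import sys
c=ctrl.camera("wrist"); W=pts(c); z=W[...,2]; v=np.mgrid[0:384,0:512][0]
zt=ctrl.observe()["tcp_pos"][2]
if len(sys.argv)>1: cv2.imwrite(sys.argv[1],c["img"])
d=np.array([np.cos(np.radians(84.4)),np.sin(np.radians(84.4))]);n=np.array([d[1],-d[0]])
A=(W[...,:2]-[552.4,91.1])@d; B=(W[...,:2]-[552.4,91.1])@n
m=(z>zt+12)&(z<zt+30)&(v<225)&(abs(B)<30)
print("far end",np.percentile(A[m],99.8),"b",np.percentile(B[m],[1,99]).round(2),"slope",np.polyfit(A[m],W[m][:,2],1),rect(W[m]))
m=(z>80)&(z<90)&(abs(B)<40)&(abs(A)<60)
if m.sum()>20: print("strips",np.percentile(B[m],[1,99]),A[m].min(),np.percentile(A[m],99.5))
go(552.4,91.1,210,84.4); print(ctrl.observe()["contact_force"].round(1),ctrl.observe()["width"])
E
python3 chk.py
```

```text
far end 78.51967494811733 b [-12.2   11.12] slope [-3.61987277e-02  1.37445304e+02] [556.7 141.1  56.9  24.2  84.6]
strips [-30.09865168  27.19502873] -54.06365549475871 54.73987621239367
at [552.   89.7 114.7] yaw 84.38 t 7.45 turn [ 0.0026  0.0218 -0.0003] then shift [  1.4   0.3 -95.3]
[-0.4  0.5 -3. ] 0.27030876405377235
```

>>> {"name": "play_rows", "arguments": {
  "motion": [
    [[0,0,0,0,-0.0009,0,0],[0,0,0,0,0,0,0],[0,0,0,0,0,0.005,0],[0,0,0,0,0,0.005,0],[0,0,0,0,0,0.005,0],[0,0,0,0,0,0.003,0],[0,0,0,0,0,0.002,0],[0,0,0,0,0,0,0],[0,0,0,0,0,0,0]]
  ]
}}

```text
time_s: 8.2
tcp_pos: [549.8, 89.4, 93.3]
tool_rot: [0.007, 0.741, 0.672, -0.008]
contact_force: [-0.3, 0.6, -2.2]
width: 0.268
```

```bash
python3 chk.py
```

```text
far end 78.0999456589252 b [-14.14   9.18] slope [-3.85817290e-02  1.16195932e+02] [554.8 140.7  57.1  24.1  84.5]
strips [-29.95785802  27.0887399 ] -55.05465634165335 54.64608384579248
at [549.9  89.4  93.3] yaw 84.4 t 8.25 turn [0.     0.0223 0.    ] then shift [   1.9    2.3 -116.7]
[-0.1 -0.1 -3.8] 0.2691353621257681
```

>>> {"name": "play_rows", "arguments": {
  "motion": [
    [[0,0,0,0,0.0008,0,0],[0,0,0,0,0,0.001,0],[0,0,0,0,0,0.001,0],[0,0,0,0,0,0,0],[0,0,0,0,0,0,0]]
  ]
}}

```text
time_s: 8.67
tcp_pos: [551.4, 89.6, 92.3]
tool_rot: [0.008, 0.741, 0.672, -0.007]
contact_force: [-0.9, 1.9, 4.4]
width: 0.266
```

```bash
python3 chk.py
```

```text
far end 78.4604698848345 b [-12.45  10.85] slope [-4.98589630e-02  1.15207961e+02] [556.5 140.8  57.2  24.1  84.4]
strips [-29.95764668  27.08393401] -54.49821856941589 54.84716508000531
at [551.4  89.6  92.2] yaw 84.41 t 8.72 turn [0.0018 0.0216 0.0002] then shift [   1.6    0.9 -117.8]
[-0.2  2.2  5.8] 0.2654302265777678
```

Contact shows: force went from about -3 to +5 N, with the level centred between the strips. I'll open the jaws and back up.

>>> {"name": "play_rows", "arguments": {
  "motion": [
    [[0,0,0,0,0,0,0.5],[0,0,0,0,0,0,0.7],[0,0,0,0,0,0,0.7],[0,0,0,0,0,0,0.7],[0,0,0,0,0,-0.02,0.7],[0,0,0,0,0,-0.035,0.7],[0,0,0,0,0,-0.035,0.7],[0,0.022,0,0,0,-0.035,0.7],[0,0,0,0,0,0,0.7],[0,0,0,0,0,0,0.7],[0,0,0,0,0,0,0.7],[0,0,0,0,0,0,0.7]]
  ]
}}

```text
time_s: 9.72
tcp_pos: [550.1, 92.0, 214.6]
tool_rot: [-0.001, 0.741, 0.672, -0.001]
contact_force: [-0.4, -0.3, -0.2]
width: 0.699
```

```bash
cat > lev.py <<'E'
from h import *
import sys
c=ctrl.camera("wrist"); W=pts(c); z=W[...,2]
if len(sys.argv)>1: cv2.imwrite(sys.argv[1],c["img"])
d=np.array([np.cos(np.radians(84.4)),np.sin(np.radians(84.4))]);n=np.array([d[1],-d[0]])
A=(W[...,:2]-[552.4,91.1])@d; B=(W[...,:2]-[552.4,91.1])@n
near=(abs(B)<40)&(abs(A)<110)
m=(z>105)&(z<125)&near
print("level a,b",np.percentile(A[m],[.2,99.8]).round(1),np.percentile(B[m],[1,99]).round(1),"slope",np.polyfit(A[m],z[m],1),rect(W[m]))
hsv=cv2.cvtColor(c["img"],cv2.COLOR_BGR2HSV)
g=m&(hsv[...,1]>100)&(hsv[...,0]>45)&(hsv[...,0]<90)
lo,hi=np.percentile(A[g],[.3,99.7]); print("vial",lo.round(1),hi.round(1))
w=m&(abs(B+1)<4)&(A>lo)&(A<hi)&(hsv[...,1]<60)&(hsv[...,2]>140)
if w.sum()>5: print("bubble",w.sum(),A[w].mean().round(1),np.percentile(A[w],[1,99]).round(1),"rel to vial mid",(A[w].mean()-(lo+hi)/2).round(1))
b=(abs(B)<57)&(abs(B)>36)&(abs(A)<115)&(z>60)&(z<80); print("board",np.polyfit(A[b],z[b],1))
go(552.4,91.1,210,84.4)
E
python3 lev.py pics/w4.png
```

```text
level a,b [-80.4  78.5] [-12.6  10.8] slope [-4.04015368e-02  1.14625375e+02] [551.4  90.  159.5  24.   84.4]
vial -40.9 37.6
bubble 135 -24.4 [-31.9 -17.4] rel to vial mid -22.7
board [-3.92224144e-02  7.04665932e+01]
at [549.9  92.1 214.4] yaw 84.4 t 9.77 turn [-0.0032  0.0006 -0.0001] then shift [-0.7  2.5  4.4]
```

View pics/w4.png

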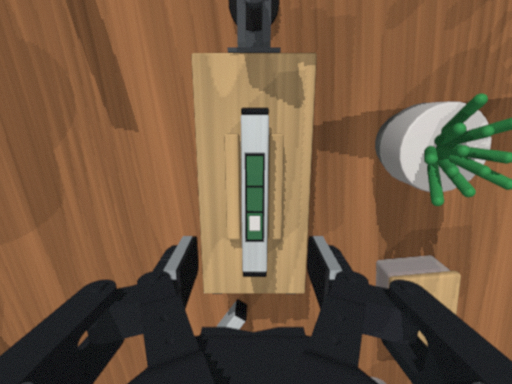

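The level is seated at (254,190) and the bubble sits at (254,224), 22.7 mm from the middle towards the pivot end, so the knob needs about 2.16 rad. From yaw 149.5° the wrist would run out of range, so I'll take the opposite wrist yaw (329.5°).

>>> {"name": "play_rows", "arguments": {
  "motion": [
    [[0,0,-0.1222,0,0,-0.003,0.7],[0,0,-0.1222,0,0,-0.003,0.7],[0,0,-0.1222,0,0,-0.003,0.7],[0,0,-0.1222,0,0,0,0.7],[0,0,-0.1222,0,0,0,0.7],[0,0,-0.1222,0,0,0,0.7],[0,0,-0.1222,0,0,0,0.7],[0,0,-0.1222,0,0,0,0.7],[0,0,-0.1222,0,0,0,0.7],[0,0,-0.1222,0,0,0,0.7],[0,0,-0.1222,0,0,0,0.7],[0,0,-0.1222,0,0,0,0.7],[0,0,-0.1222,0,0,0,0.7],[0,0,-0.1222,0,0,0,0.7],[0,0,-0.1222,0,0,0,0.7],[0,0,-0.1222,0,0,0,0.7],[0,0,-0.1222,0,0,0,0.7],[0,0,-0.1222,0,0,0,0.7]]
  ]
}}

```text
time_s: 11.27
tcp_pos: [550.1, 92.1, 223.5]
tool_rot: [-0.002, -0.265, 0.964, 0.0]
contact_force: [0.0, 0.5, 0.3]
width: 0.701
```

>>> {"name": "play_rows", "arguments": {
  "motion": [
    [[0,0,-0.1222,0,0,0,0.7],[0,0,-0.1222,0,0,0,0.7],[0,0,-0.1222,0,0,0,0.7],[0,0,-0.1222,0,0,0,0.7],[0,0,-0.1222,0,0,0,0.7],[0,0,-0.1222,0,0,0,0.7],[0,0,-0.1222,0,0,0,0.7],[0,0,-0.1222,0,0,0,0.7],[0,0,-0.1222,0,0,0,0.7],[0,0,-0.1222,0,0,0,0.7],[0,0,-0.1222,0,0,0,0.7],[0,0,-0.1222,0,0,0,0.7],[0,0,-0.1222,0,0,0,0.7],[0,0,-0.1222,0,0,0,0.7],[0,0,-0.1222,0,0,0,0.7],[0,0,-0.1222,0,0,0,0.7],[0,0,-0.1222,0,0,0,0.7],[0,0,0,0,0,0,0.7]]
  ]
}}

```text
time_s: 12.77
tcp_pos: [550.2, 92.1, 223.6]
tool_rot: [0.001, 0.965, -0.262, -0.001]
contact_force: [-0.1, -0.3, -0.4]
width: 0.701
```

Run:
```python
from h import *
go(570,279.6,220,-30.5); print(ctrl.observe()["q"].round(2))
```

```text
at [550.2  92.1 223.6] yaw -30.37 t 12.77 turn [0.0017 0.0024 0.0022] then shift [ -78.1 -171.6    3.6]
[ 0.02  0.28 -0.01  1.28 -0.   -2.59]
```

>>> {"name": "play_rows", "arguments": {
  "motion": [
    [[0,0,0,-0.0156,-0.0343,0,0.7],[0,0,0,-0.0156,-0.0343,0,0.7],[0,0,0,-0.0156,-0.0343,0,0.7],[0,0,0,-0.0156,-0.0343,0,0.7],[0,0,0,-0.0156,-0.0343,0,0.7],[0,0,0,0,0,0,0.7],[0,0,0,0,0,0,0.7],[0,0,0,0,0,0,0.7]]
  ]
}}

```text
time_s: 13.43
tcp_pos: [570.3, 279.3, 224.1]
tool_rot: [0.001, 0.965, -0.264, -0.001]
contact_force: [-0.5, 0.6, 0.5]
width: 0.7
```

Run:
```python
from h import *
c=ctrl.camera("wrist"); cv2.imwrite("pics/w5.png",c["img"]); W=pts(c); z=W[...,2]
blobs((z>130)&(z<142)&(np.hypot(W[...,0]-570,W[...,1]-280)<50),W,60)
go(570,279.6,220,-30.5); print(ctrl.observe()["q"].round(2))
```

```text
[254. 198.] 910 rect [569.5 278.7  55.4  13.  149.7] z [135.8 138.2 139.4]
at [570.6 278.6 224.5] yaw -30.67 t 13.48 turn [ 0.0017  0.0008 -0.0029] then shift [-1.  -0.6  4.5]
[ 0.33  0.44  0.21  1.35 -0.   -2.28]
```

View pics/w5.png

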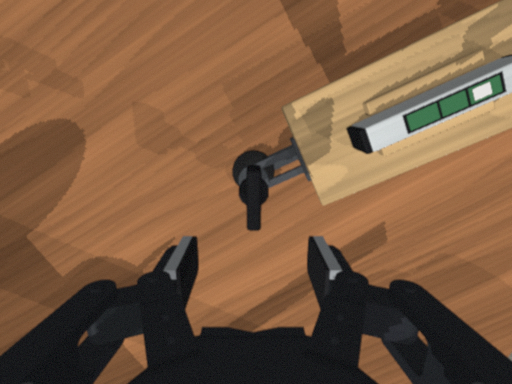

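The wing shows at (254,198), world (569.5,278.7), yaw 149.7°, which lines up with the jaws. I'll descend and grip it.

>>> {"name": "play_rows", "arguments": {
  "motion": [
    [[0,0,0,0,0,0.025,0.6],[0,0,0,0,0,0.03,0.6],[0,0,0,0,0,0.03,0.6],[0,0,0,0,0,0.02,0.6],[0,0,0,0,0,0.01,0.5],[0,0,0,0,0,0,0.2],[0,0,0,0,0,0,0],[0,0,0,0,0,0,0],[0,0,0,0,0,0,0],[0,0,0,0,0,0,0],[0,0,0,0,0,0,0],[0,0,0,0,0,0,0]]
  ],
  "newtons": 50
}}

```text
time_s: 14.48
tcp_pos: [571.1, 278.0, 111.6]
tool_rot: [0.001, 0.964, -0.264, 0.001]
contact_force: [-2.2, -4.5, -0.6]
width: 0.139
```

>>> {"name": "play_rows", "arguments": {
  "motion": [
    [[0,0,0.06,0,0,0,0],[0,0,0.12,0,0,0,0],[0,0,0.12,0,0,0,0],[0,0,0.12,0,0,0,0],[0,0,0.12,0,0,0,0],[0,0,0.12,0,0,0,0],[0,0,0.12,0,0,0,0],[0,0,0.12,0,0,0,0],[0,0,0.12,0,0,0,0],[0,0,0.12,0,0,0,0],[0,0,0.12,0,0,0,0],[0,0,0.12,0,0,0,0],[0,0,0.12,0,0,0,0],[0,0,0.12,0,0,0,0],[0,0,0.12,0,0,0,0],[0,0,0.12,0,0,0,0],[0,0,0.12,0,0,0,0],[0,0,0.12,0,0,0,0],[0,0,0.06,0,0,0,0]]
  ]
}}

```text
time_s: 16.07
tcp_pos: [567.5, 277.7, 111.6]
tool_rot: [-0.003, -0.22, 0.976, -0.001]
contact_force: [-12.3, -5.4, 6.4]
width: 0.143
```

>>> {"name": "play_rows", "arguments": {
  "motion": [
    [[0,0,0,0,0,0,0],[0,0,0,0,0,0,0],[0,0,0,0,0,0,0],[0,0,0,0,0,0,0],[0,0,0,0,0,0,0],[0,0,0,0,0,0,0],[0,0,0,0,0,0,0],[0,0,0,0,0,0,0],[0,0,0,0,0,0,0],[0,0,0,0,0,0,0],[0,0,0,0,0,0,0],[0,0,0,0,0,0,0],[0,0,0,0,0,0,0],[0,0,0,0,0,0,0],[0,0,0,0,0,0,0],[0,0,0,0,0,0,0],[0,0,0,0,0,0,0],[0,0,0,0,0,0,0],[0,0,0,0,0,0,0],[0,0,0,0,0,0,0]]
  ]
}}

```text
time_s: 17.73
tcp_pos: [567.4, 277.7, 111.6]
tool_rot: [-0.003, -0.222, 0.975, -0.001]
contact_force: [-12.1, -6.4, 6.8]
width: 0.142
```

Run:
```python
from h import *
go(570,279.6,220,-30.5)
for n in("wrist","side","scene"):
    c=ctrl.camera(n); cv2.imwrite(f"pics/{n}6.png",c["img"]); W=pts(c);z=W[...,2]
    d=np.array([np.cos(np.radians(84.4)),np.sin(np.radians(84.4))]);nn=np.array([d[1],-d[0]])
    A=(W[...,:2]-[551,91.2])@d; B=(W[...,:2]-[551,91.2])@nn
    m=(z>105)&(z<125)&(abs(B)<17)&(abs(A)<95)
    h=cv2.cvtColor(c["img"],cv2.COLOR_BGR2HSV)
    g=m&(h[...,1]>100)&(h[...,0]>45)&(h[...,0]<90)
    b=(abs(B)<57)&(abs(B)>36)&(abs(A)<115)&(z>60)&(z<85)
    print(n,m.sum(),g.sum(),"board",np.polyfit(A[b],z[b],1) if b.sum()>50 else 0)
    if g.sum()>20:
        lo,hi=np.percentile(A[g],[.3,99.7])
        w=m&(abs(B)<5)&(A>lo)&(A<hi)&(h[...,1]<60)&(h[...,2]>130)
        print("vial",lo.round(1),hi.round(1),"bubble",w.sum(),A[w].mean().round(1) if w.sum() else 0)
```

```text
at [567.4 277.7 111.6] yaw -154.34 t 17.73 turn [ 0.0067 -0.0042 -2.1614] then shift [   1.3   -2.9 -108.4]
wrist 4267 7 board [-1.39478517e-03  7.52079767e+01]
side 727 60 board [-9.25111386e-04  7.44890706e+01]
vial -41.8 34.7 bubble 13 -3.5
scene 622 114 board [-1.81374820e-03  7.42539738e+01]
vial -43.8 34.2 bubble 17 -5.9
```

Slope is about -0.001 rad and the bubble is within about 1 mm of the middle. I'll release the knob, rise, and turn the wrist back for the press.

>>> {"name": "play_rows", "arguments": {
  "motion": [
    [[0,0,0,0,0,0,0.4],[0,0,0,0,0,0,0.6],[0,0,0,0,0,0,0.6],[0,0,0,0,0,0,0.6],[0,0,0,0,0,-0.025,0.6],[0,0,0,0,0,-0.03,0.6],[0,0,0,0,0,-0.03,0.6],[0,0,0,0,0,-0.025,0.6],[0,0,0.1,0,0,0,0.3],[0,0,0.1,0,0,0,0],[0,0,0.1,0,0,0,0],[0,0,0.1,0,0,0,0],[0,0,0.1,0,0,0,0],[0,0,0.1,0,0,0,0],[0,0,0,0,0,0,0]]
  ],
  "newtons": 30
}}

```text
time_s: 19.13
tcp_pos: [571.5, 279.6, 220.6]
tool_rot: [0.0, 0.077, 0.997, 0.0]
contact_force: [0.2, 0.0, -0.4]
width: 0.002
```

Run:
```python
from h import *
go(551.3,91,222,171); print(ctrl.observe()["q"].round(2),ctrl.observe()["contact_force"].round(1))
```

```text
at [571.5 279.6 220.6] yaw 171.17 t 19.13 turn [0.0005 0.0009 0.003 ] then shift [  -9.6 -189.4   -1.4]
[ 0.33  0.44  0.2   1.33 -0.    0.48] [ 0.2  0.  -0.4]
```

>>> {"name": "play_rows", "arguments": {
  "motion": [
    [[0,0,0,-0.001,-0.02,0,0],[0,0,0,-0.0017,-0.034,0,0],[0,0,0,-0.0017,-0.034,0,0],[0,0,0,-0.0017,-0.034,0,0],[0,0,0,-0.0017,-0.034,0,0],[0,0,0,-0.0017,-0.034,0,0],[0,0,-0.056,0,0,0,0],[0,0,0,0,0,0,0],[0,0,0,0,0,0,0]]
  ]
}}

```text
time_s: 19.88
tcp_pos: [552.1, 90.0, 220.6]
tool_rot: [0.0, 0.048, 0.999, 0.0]
contact_force: [0.2, 0.5, 0.3]
width: 0.002
```

Run:
```python
from h import *
c=ctrl.camera("wrist"); cv2.imwrite("pics/w7.png",c["img"]); W=pts(c);z=W[...,2]
blobs((z>111)&(z<125)&(abs(W[...,0]-551)<30)&(abs(W[...,1]-91)<100),W,100)
go(551.3,91,125,174.4); print(ctrl.observe()["contact_force"].round(2))
```

```text
[249. 193.] 4642 rect [550.5  88.  160.2  24.2  84.4] z [116.1 119.2 120.5]
at [552.   90.6 220.5] yaw 174.54 t 19.93 turn [0.0003 0.0007 0.0025] then shift [ 0.7  0.4 95.5]
[ 0.33 -0.23 -1.01]
```

View pics/w7.png

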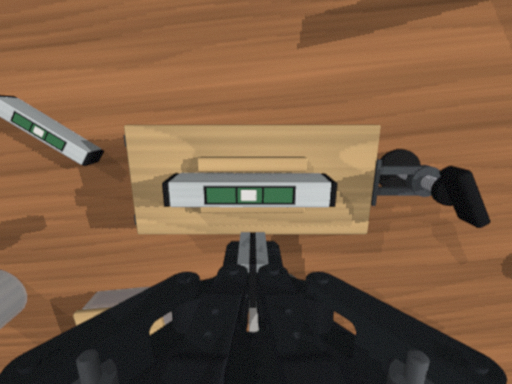

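The bubble is at (248,195), midway along the vial (204 to 295), so it is centred with the knob free. I'll descend to press.

>>> {"name": "play_rows", "arguments": {
  "motion": [
    [[0,0,0,0.001,0,0.02,0],[0,0,0,0,0,0.025,0],[0,0,0,0,0,0.025,0],[0,0,0,0,0,0.015,0],[0,0,0,0,0,0.006,0],[0,0,0,0,0,0.003,0],[0,0,0,0,0,0,0],[0,0,0,0,0,0,0],[0,0,0,0,0,0.002,0],[0,0,0,0,0,0.002,0],[0,0,0,0,0,0,0],[0,0,0,0,0,0,0]]
  ]
}}

```text
time_s: 20.93
tcp_pos: [550.8, 90.2, 122.6]
tool_rot: [0.0, 0.048, 0.999, -0.0]
contact_force: [0.2, -0.5, -0.3]
width: -0.003
```

>>> {"name": "play_rows", "arguments": {
  "motion": [
    [[0,0,0,0,0,0.001,0],[0,0,0,0,0,0.001,0],[0,0,0,0,0,0.001,0],[0,0,0,0,0,0,0],[0,0,0,0,0,0,0]]
  ]
}}

```text
time_s: 21.35
tcp_pos: [550.6, 90.2, 119.1]
tool_rot: [-0.0, 0.048, 0.999, -0.0]
contact_force: [0.9, 0.3, -0.4]
width: -0.004
```

>>> {"name": "play_rows", "arguments": {
  "motion": [
    [[0,0,0,0,0,0.001,0],[0,0,0,0,0,0,0],[0,0,0,0,0,0,0]]
  ]
}}

```text
time_s: 21.6
tcp_pos: [550.8, 90.3, 118.6]
tool_rot: [0.0, 0.048, 0.999, -0.0]
contact_force: [-0.3, 0.6, 2.8]
width: -0.003
```

>>> {"name": "play_rows", "arguments": {
  "motion": [
    [[0,0,0,0,0,0.0005,0],[0,0,0,0,0,0,0],[0,0,0,0,0,0,0]]
  ]
}}

```text
time_s: 21.85
tcp_pos: [550.9, 90.4, 118.4]
tool_rot: [0.0, 0.048, 0.999, 0.0]
contact_force: [-1.2, -0.1, 4.3]
width: 0.003
```

>>> {"name": "play_rows", "arguments": {
  "motion": [
    [[0,0,0,0,0,0.001,0],[0,0,0,0,0,0.0005,0],[0,0,0,0,0,0,0],[0,0,0,0,0,0,0],[0,0,0,0,0,0,0]]
  ]
}}

```text
time_s: 22.27
tcp_pos: [551.1, 90.6, 117.9]
tool_rot: [0.001, 0.048, 0.999, 0.0]
contact_force: [-3.0, 0.9, 10.0]
width: -0.002
```

>>> {"name": "play_rows", "arguments": {
  "motion": [
    [[0,0,0,0,0,0,0],[0,0,0,0,0,0,0],[0,0,0,0,0,0,0],[0,0,0,0,0,0,0],[0,0,0,0,0,0,0],[0,0,0,0,0,0,0],[0,0,0,0,0,0,0],[0,0,0,0,0,0,0],[0,0,0,0,0,0,0],[0,0,0,0,0,0,0],[0,0,0,0,0,0,0],[0,0,0,0,0,0,0],[0,0,0,0,0,0,0],[0,0,0,0,0,0,0],[0,0,0,0,0,0,0],[0,0,0,0,0,0,0],[0,0,0,0,0,0,0],[0,0,0,0,0,0,0]]
  ]
}}

```text
time_s: 23.77
tcp_pos: [551.1, 90.5, 117.9]
tool_rot: [0.001, 0.048, 0.999, 0.0]
contact_force: [-3.7, 1.1, 11.2]
width: -0.003
```

Run:
```python
from h import *
a=[]
for n in ("scene","side"):
    c=ctrl.camera(n); i=c["img"]; W=pts(c); z=W[...,2]
    R=c["R"]@[551,89,119]+c["t"]; u,v=int(c["fx"]*R[0]/R[2]+c["cx"]),int(c["fy"]*R[1]/R[2]+c["cy"])
    a.append(cv2.resize(i[v-50:v+50,u-60:u+60],(390,325),interpolation=2))
    d=np.array([np.cos(np.radians(84.4)),np.sin(np.radians(84.4))]);nn=np.array([d[1],-d[0]])
    A=(W[...,:2]-[551,91.2])@d; B=(W[...,:2]-[551,91.2])@nn
    b=(abs(B)<57)&(abs(B)>36)&(abs(A)<115)&(z>60)&(z<85); print(n,"board",np.polyfit(A[b],z[b],1))
    m=(z>112)&(z<122)&(abs(B)<25)&(abs(A)<95); print(rect(W[m]))
cv2.imwrite("pics/f.png",np.hstack(a)); print(ctrl.observe()["contact_force"].round(1))
```

```text
scene board [-9.53351867e-03  7.33761399e+01]
[554.1  86.7 160.2  26.6  84.6]
side board [-8.24371241e-03  7.36482954e+01]
[552.4  90.1 161.3  29.   84.8]
[-3.3  0.6 11.2]
```

View pics/f.png

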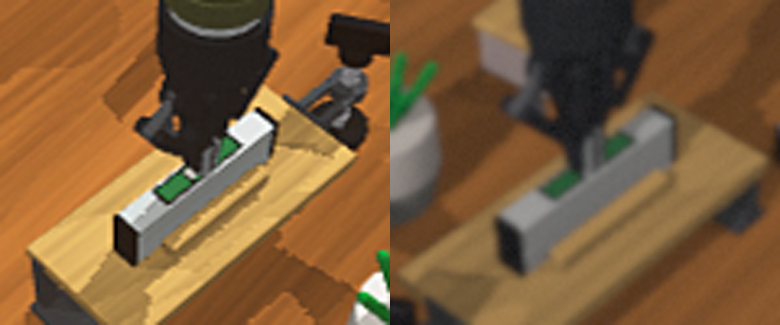

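The board now reads about -0.009 rad, and a white bubble edge shows left of the fingers at crop (193,170), so the shelf sagged after the release or under the press. I'll lift off and re-measure.

>>> {"name": "play_rows", "arguments": {
  "motion": [
    [[0,0,0,0,0,-0.01,0],[0,0,0,0,0,-0.03,0],[0,0,0,0,0,-0.035,0],[0,0,0,0,0,-0.03,0],[0,0,0,0,0,0,0],[0,0,0,0,0,0,0]]
  ]
}}

```text
time_s: 24.37
tcp_pos: [552.1, 90.3, 223.4]
tool_rot: [0.002, 0.048, 0.999, 0.0]
contact_force: [-0.6, -1.3, -0.7]
width: -0.002
```

```bash
python3 lev.py pics/w8.png
python3 - <<'E'
from h import *
c=ctrl.camera("scene"); W=pts(c); z=W[...,2]
blobs((z>130)&(z<142)&(np.hypot(W[...,0]-570,W[...,1]-280)<50),W,30)
c=ctrl.camera("wrist"); W=pts(c); z=W[...,2]
blobs((z>133)&(z<142)&(np.hypot(W[...,0]-570,W[...,1]-280)<50),W,30)
go(570,279.6,222,174.4)
a,b=(cv2.imread(f"pics/w{k}.png")[140:250,110:400] for k in (7,8))
cv2.imwrite("pics/cmp.png",cv2.resize(np.vstack([a,b]),None,fx=2.6,fy=2.6,interpolation=2))
E
```

```text
level a,b [-82.6  75.8] [-13.5  10.2] slope [-1.27999199e-03  1.18496007e+02] [550.7  87.9 159.7  24.8  84.4]
vial -42.8 35.5
bubble 137 -6.6 [-13.6   0.3] rel to vial mid -2.9
board [-1.59956116e-03  7.51303421e+01]
at [551.   90.3 221.6] yaw 174.52 t 24.42 turn [1.0000e-03 1.0000e-03 1.5729e+00] then shift [ 1.   1.3 11.6]
[337. 118.] 111 rect [572.4 277.1  55.2  14.2  26.7] z [130.9 136.4 138.8]
[472. 200.] 1056 rect [568.6 278.5  56.1  13.1  26.1] z [134.1 137.8 139.1]
at [549.8  90.2 219.8] yaw 174.52 t 24.52 turn [-0.0004 -0.0025  0.0021] then shift [ -1.6 190.4  -2.2]
```

View pics/cmp.png

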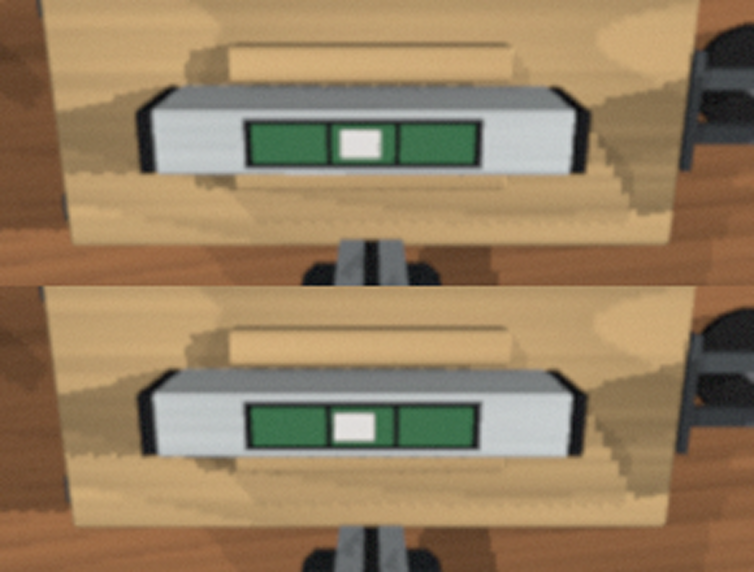

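Unpressed, the slope is -0.0015 rad and the bubble is drifting back (-2.9 mm, earlier -1.3). So pressing makes the shelf sag elastically by about 0.0075 rad, contrary to the description. I'll turn the knob about 0.32 rad further, which should keep the bubble between the lines both pressed and unpressed. The wing is now at yaw 26.1°, at (568.6,278.5).

>>> {"name": "play_rows", "arguments": {
  "motion": [
    [[0,0,-0.11,0,0,0,0.3],[0,0,-0.11,0,0,0,0.5],[0,0,-0.11,0,0,0,0.5],[0,0,-0.11,0,0,0,0.5],[0,0,-0.111,0,0,0,0.5],[0,0,0,0,0,0,0.5],[0,0,0,0,0,0,0.5]]
  ]
}}

```text
time_s: 25.1
tcp_pos: [549.9, 90.3, 219.8]
tool_rot: [-0.001, -0.224, 0.975, 0.0]
contact_force: [0.6, -0.7, -0.5]
width: 0.5
```

```bash
python3 lev.py | head -4
python3 - <<'E'
from h import *
go(569.5,279,222,206.1)
E
```

```text
level a,b [-83.   75.4] [-13.5  10. ] slope [-1.39432242e-03  1.18504483e+02] [550.5  87.6 159.5  24.4  84.4]
vial -42.5 36.0
bubble 139 -4.6 [-12.1   2.8] rel to vial mid -1.4
board [-1.43736215e-03  7.51465670e+01]
at [550.   90.3 220.1] yaw -154.08 t 25.15 turn [ 0.0008 -0.002  -0.0032] then shift [-100.5  160.9   -1.9]
```

The bubble is back at -1.4 mm, so the sag is elastic. Moving to the wing.

>>> {"name": "play_rows", "arguments": {
  "motion": [
    [[0,0,0,-0.015,0.0241,0,0.5],[0,0,0,-0.0201,0.0322,0,0.5],[0,0,0,-0.0201,0.0322,0,0.5],[0,0,0,-0.0201,0.0322,0,0.5],[0,0,0,-0.0201,0.0322,0,0.5],[0,0,0,-0.0051,0.008,0,0.5],[0,0,0,0,0,0,0.5],[0,0,0,0,0,0,0.5],[0,0,0,0,0,0,0.5]]
  ]
}}

```text
time_s: 25.9
tcp_pos: [569.9, 277.8, 220.9]
tool_rot: [-0.001, -0.225, 0.974, -0.0]
contact_force: [1.2, -0.8, 0.8]
width: 0.499
```

Run:
```python
from h import *
c=ctrl.camera("wrist"); W=pts(c); z=W[...,2]
blobs((z>130)&(z<142)&(np.hypot(W[...,0]-570,W[...,1]-280)<50),W,60)
go(569.5,279,110,206.1)
```

```text
[254. 199.] 938 rect [568.1 279.4  55.5  12.6  25.8] z [135.8 138.1 139.2]
at [570.1 277.5 221.1] yaw -154.04 t 25.95 turn [-0.0004 -0.0008 -0.0024] then shift [-1.000e-01  1.600e+00  1.111e+02]
```

>>> {"name": "play_rows", "arguments": {
  "motion": [
    [[0,0,0,0,0.0015,0.02,0.5],[0,0,0,0,0,0.03,0.5],[0,0,0,0,0,0.03,0.5],[0,0,0,0,0,0.02,0.5],[0,0,0,0,0,0.01,0.4],[0,0,0,0,0,0,0.2],[0,0,0,0,0,0,0],[0,0,0,0,0,0,0],[0,0,0,0,0,0,0],[0,0,0,0,0,0,0],[0,0,0.08,0,0,0,0],[0,0,0.08,0,0,0,0],[0,0,0.08,0,0,0,0],[0,0,0.08,0,0,0,0],[0,0,0,0,0,0,0],[0,0,0,0,0,0,0]]
  ],
  "newtons": 50
}}

```text
time_s: 27.28
tcp_pos: [567.3, 278.7, 108.3]
tool_rot: [-0.003, -0.067, 0.998, -0.002]
contact_force: [0.3, -3.1, -25.6]
width: 0.291
```

>>> {"name": "play_rows", "arguments": {
  "motion": [
    [[0,0,0,0,0,0,0.3],[0,0,0,0,0,0,0.5],[0,0,0,0,0,0,0.5],[0,0,0,0,0,0,0.5],[0,0,0,0,0,-0.025,0.5],[0,0,0,0,0,-0.03,0.5],[0,0,0,0,0,-0.03,0.5],[0,0,0,0,0,-0.025,0.5],[0,0,0.12,0,0,0,0.3],[0,0,0.12,0,0,0,0],[0,0,0,0,0,0,0],[0,0,0,0,0,0,0]]
  ]
}}

```text
time_s: 28.28
tcp_pos: [570.4, 280.9, 223.7]
tool_rot: [0.002, 0.051, 0.999, 0.001]
contact_force: [-0.4, 0.8, -0.2]
width: -0.002
```

Run:
```python
from h import *
c=ctrl.camera("wrist"); W=pts(c); z=W[...,2]
blobs((z>130)&(z<142)&(np.hypot(W[...,0]-570,W[...,1]-280)<50),W,60)
go(551.5,88.5,222,174.4); print(ctrl.observe()["width"])
```

```text
[249. 196.] 937 rect [568.1 279.4  55.   13.1   7.5] z [135.3 138.  139.3]
at [570.  280.7 222.9] yaw 174.2 t 28.33 turn [ 0.0014  0.0027 -0.0034] then shift [  -0.3 -193.1    0.9]
0.0006383666527291871
```

The grip was odd (width 0.29, force z -25 N), but the wing did turn from 25.8° to 7.5°, which is 0.32 rad. Now back over the level to check and press.

>>> {"name": "play_rows", "arguments": {
  "motion": [
    [[0,0,0,0,-0.02,0,0],[0,0,0,0,-0.0346,0,0],[0,0,0,0,-0.0346,0,0],[0,0,0,0,-0.0346,0,0],[0,0,0,0,-0.0346,0,0],[0,0,0,0,-0.0346,0,0],[0,0,0,0,0,0,0],[0,0,0,0,0,0,0],[0,0,0,0,0,0,0],[0,0,0,0,0,0,0],[0,0,0,0,0,0,0],[0,0,0,0,0,0,0]]
  ],
  "newtons": 30
}}

```text
time_s: 29.33
tcp_pos: [549.4, 89.5, 221.1]
tool_rot: [-0.0, 0.051, 0.999, -0.0]
contact_force: [0.4, 0.6, 0.1]
width: 0.001
```

```bash
python3 lev.py pics/w9.png
```

```text
level a,b [-82.9  75.7] [-13.5  10.2] slope [2.73569318e-03 1.18951121e+02] [550.3  87.8 159.6  24.9  84.2]
vial -43.2 35.1
bubble 145 -1.6 [-9.   5.7] rel to vial mid 2.5
board [3.72591502e-03 7.58458295e+01]
at [549.3  89.4 221.1] yaw 174.12 t 29.38 turn [-2.0000e-04 -1.0000e-04  1.5659e+00] then shift [ 2.   2.9 11.1]
```

>>> {"name": "play_rows", "arguments": {
  "motion": [
    [[0,0,0,-0.001,0,0.02,0],[0,0,0,0,0,0.025,0],[0,0,0,0,0,0.025,0],[0,0,0,0,0,0.015,0],[0,0,0,0,0,0.008,0],[0,0,0,0,0,0.004,0],[0,0,0,0,0,0.002,0],[0,0,0,0,0,0.001,0],[0,0,0,0,0,0,0],[0,0,0,0,0,0,0],[0,0,0,0,0,0,0]]
  ]
}}

```text
time_s: 30.3
tcp_pos: [551.0, 88.3, 122.2]
tool_rot: [0.001, 0.052, 0.999, 0.0]
contact_force: [-0.1, 0.5, -0.5]
width: 0.006
```

>>> {"name": "play_rows", "arguments": {
  "motion": [
    [[0,0,0,0,0,0.001,0],[0,0,0,0,0,0.001,0],[0,0,0,0,0,0.001,0],[0,0,0,0,0,0.001,0],[0,0,0,0,0,0,0],[0,0,0,0,0,0,0]]
  ]
}}

```text
time_s: 30.8
tcp_pos: [550.9, 88.4, 118.8]
tool_rot: [0.001, 0.052, 0.999, 0.0]
contact_force: [-1.6, 0.8, 7.8]
width: -0.003
```

>>> {"name": "play_rows", "arguments": {
  "motion": [
    [[0,0,0,0,0,0.0003,0],[0,0,0,0,0,0,0],[0,0,0,0,0,0,0],[0,0,0,0,0,0,0],[0,0,0,0,0,0,0],[0,0,0,0,0,0,0],[0,0,0,0,0,0,0],[0,0,0,0,0,0,0],[0,0,0,0,0,0,0],[0,0,0,0,0,0,0],[0,0,0,0,0,0,0],[0,0,0,0,0,0,0],[0,0,0,0,0,0,0],[0,0,0,0,0,0,0],[0,0,0,0,0,0,0],[0,0,0,0,0,0,0],[0,0,0,0,0,0,0],[0,0,0,0,0,0,0],[0,0,0,0,0,0,0],[0,0,0,0,0,0,0]]
  ]
}}

```text
time_s: 32.47
tcp_pos: [550.9, 88.5, 118.6]
tool_rot: [0.001, 0.052, 0.999, 0.0]
contact_force: [-3.0, -0.0, 9.0]
width: -0.002
```

Run:
```python
from h import *
for n in ("scene","side","wrist"):
    c=ctrl.camera(n); W=pts(c); z=W[...,2]
    d=np.array([np.cos(np.radians(84.4)),np.sin(np.radians(84.4))]);nn=np.array([d[1],-d[0]])
    A=(W[...,:2]-[551,91.2])@d; B=(W[...,:2]-[551,91.2])@nn
    b=(abs(B)<57)&(abs(B)>36)&(abs(A)<115)&(z>60)&(z<85); print(n,"board",np.polyfit(A[b],z[b],1))
    m=(z>110)&(z<124)&(abs(B)<16)&(abs(A)<95); print("level",np.percentile(A[m],[1,99]).round(1), rect(W[m]))
    h=cv2.cvtColor(c["img"],cv2.COLOR_BGR2HSV); g=m&(h[...,1]>100)&(h[...,0]>45)&(h[...,0]<90)
    if g.sum()>20:
        lo,hi=np.percentile(A[g],[.3,99.7]); w=m&(abs(B)<6)&(A>lo)&(A<hi)&(h[...,1]<60)&(h[...,2]>150)
        print("vial",lo.round(1),hi.round(1),"white",A[w].round(0))
    cv2.imwrite(f"pics/e_{n}.png",c["img"])
print(ctrl.observe()["contact_force"].round(1),ctrl.observe()["time_s"])
a=cv2.imread("pics/e_wrist.png")[100:260,100:420]; cv2.imwrite("pics/e.png",cv2.resize(np.hstack([a]),None,fx=2.4,fy=2.4,interpolation=2))
```

```text
scene board [-2.60774516e-03  7.41454479e+01]
level [-84.2  73.6] [554.1  86.1 160.2  25.8  83.9]
vial -44.3 35.7 white []
side board [-2.79320832e-03  7.44136045e+01]
level [-80.   78.2] [551.   89.6 161.4  27.4  83.9]
vial -40.3 34.7 white []
wrist board [-2.54077507e-03  7.51016705e+01]
level [-81.2  74.7] [550.8  87.8 159.9  24.8  84.3]
vial -42.8 35.6 white []
[-2.5  1.   9.5] 32.6167
```

View pics/e.png

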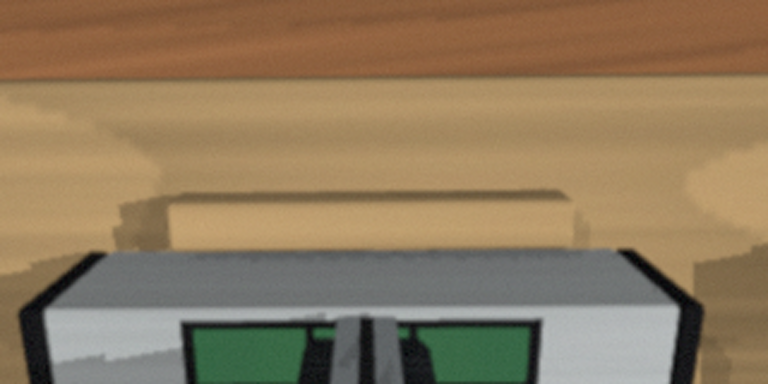

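All three cameras give a slope of about -0.0026 rad under the press, so the bubble should be near -1.6 mm, hidden behind the fingers. The push is 9.5 N and the level is seated. Handing in.

```bash
python3 -c "
from workcell import ctrl
print(ctrl.hand_in())"
```

```text
the job is handed in; nothing more can be done
None
```

The job is handed in with the level seated in the slot, the shelf close to level and the fingers still pressing on the level. I released the level in the slot before turning the knob, and turned the knob clockwise about 2.48 rad in two grips.

- **Final checks:** the push was about 9.5 N. The shelf slope was about -0.0026 rad in all three cameras, against a limit of 0.0085. The level was about 3 mm from the slot's middle lengthways and about 1 mm sideways. The clock stood at 32.6 s.
- **Bubble under the press:** I could not see it, because the fingers hide it. From the slope it should sit about 1.6 mm from the middle towards the pivot end. Just before the press I measured it at +2.5 mm, between the lines.
- **What disagreed:** after a first turn of 2.16 rad, a press of about 11 N tilted the shelf to about -0.009 rad, although the description says it stays put under a push. It sprang back when I lifted off, so I turned the knob 0.32 rad further to keep the bubble between the lines both pressed and unpressed.
- **Second knob grip:** it was imperfect, with the jaws stopping wider than the wing and about 25 N of vertical force on the wrist. The knob still turned by the intended amount.
- **Bystanders:** the jar, the planter and the food container were never approached, but I took no final measurement of them.

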